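Spin the otoscope-tip carousels and set aside the binding one

TASK

Give the wheel of each of the two otoscope-tip carousels a spin of about a quarter turn by pushing one of its upright dowels, and watch whether it runs on or stops at once. Then stand the one that binds upright inside the square beech tray, and leave the free-running one standing where it is. Keep both carousels upright and do not disturb the blue glass jar.

Things in the scene. Friction and masses are not known exactly. Their poses are not given: they have to be found in the camera images.
- carousel_a: One of two look-alike loose tip carousels, 0.75 kg; one binds, names and looks do not tell which. Steel foot (100 mm dia, 12 thick); beech wheel (124 dia, 20 to 32 mm up) turning on a fixed upright spindle; on top a fixed steel knob, 24 dia, 74 to 100 mm up: lift by it. On the wheel 3 upright dowels (wheel_a). Origin: centre of foot's underside, z up. Stands on the counter, any yaw.
- wheel_a (a joint): Angle (rad) of carousel_a's wheel on its foot, counter-clockwise from above positive, no stops, near 0 at the start. Its dowels: 10 mm thick, 32 to 64 mm above the foot's underside, on a 48 mm radius; one along the carousel's x axis turned by this angle, the others 120 and 240 degrees on.
- carousel_b: The other look-alike carousel: same sizes, origin and axes as carousel_a. The names do not tell which of the two binds.
- wheel_b (a joint): Angle of carousel_b's wheel on its foot, dowels likewise. Of the two wheels, the free-running one, pushed briskly, coasts on for a second or more after the finger has left it; the binding one resists with about 0.6 N at a dowel and stops at once where the finger leaves it.
- tray: Fixed square open beech tray on the counter, 190 x 190 mm outside, 180 x 180 mm inside, walls 18 mm high and 5 mm thick, floor 5 mm thick: for things to be repaired. Origin: centre of its underside, on the counter; x and y along its sides. (The long narrow steel tray farther off is a bystander.)
- jar: Blue glass jar with a cork lid, 68 mm diameter, 90 mm high, standing beyond and between the carousels; leave it alone. Origin: centre of its underside.
Things that resemble listed ones, but are neither listed nor needed, are in the scene too. What is shaped like the carousel_a but orange or yellow is not meant. What is shaped like the carousel_b but purple is not meant.

How it is judged:
By the outcome, as a careful person would: the job done as asked, in the order asked, and still so for the second after the job is handed in, with the robot touching nothing.
It also fails if it takes over 61 s, if anything falls off the work surface, if the arm or the gripper's body presses on something with over 40 N, if the wrist force passes 120 N, or if a joint passes its speed limit or range.

ROBOT

A 7-joint arm with a two-finger parallel gripper is mounted at the origin on the work surface. World frame = base frame: x ahead of the robot, y to its left, z up, the work surface at z = 0. Lengths are in m, angles in rad, forces in N, time in s.
With the tool pointing down it reaches from about 0.4 to 0.9 m from the base axis. Payload 5.5 kg.
Tool frame: the origin (TCP) lies between the finger pads; the fingertips stand 17 mm ahead of it and the grasp point (between the pads) lies 2 mm behind it; z points along the fingers, y is the direction in which the jaws open and shut (so a half turn about z gives the same grasp; the last joint's range is limited). The gripper opens to 92 mm and grips with 3 to 60 N. Pads are 19 mm wide; open, the fingers measure 130 mm over their backs; the gripper's body (75 mm by 190 mm) begins 47 mm behind the grasp point.
Start: joints at [-0.924, 0.501, -0.427, 1.55, 0.221, 1.138, -0.21], TCP at [0.243, 0.603, 0.244] pointing down, gripper open.
Joint ranges: [-2.88, 2.88], [-0.31, 2.03], [-1.54, 1.56], [0.2, 2.42], [-1.41, 4.55], [0.19, 2.02], [-2.57, 2.57]. Speed limits (rad/s): [2.57, 2.57, 3.14, 3.14, 3.14, 3.14, 3.14].

INTERFACE

Orientations are given as a unit quaternion [w, x, y, z].
In Python, from workcell import observe, snapshot, camera_model, ticket, spotter gives the robot as it stands.
- The arm moves only by the shell command python3 -m pendant 'ROWS' [OPENING] [FORCE]. ROWS is text: rows parted by semicolons, each of 6 numbers parted by spaces: the shift along the tool's x, y, z in units of 30 mm (1.0 is 30 mm), then the turn, a rotation vector about the tool's x, y, z in units of 5 degrees (1.0 is 5 degrees). In form: tx ty tz wx wy wz; .... A call has 1 to 8 rows; each row is the pose to reach, as a shift and turn from the pose commanded when the call began, along the tool's axes at that moment; what a row does not reach only later rows make up. A row lasts 1/8 s, in which the tool goes at most 62.5 mm and 10.7 degrees, less where a joint would pass 70% of its speed; a pose out of reach is approached as far as the arm can. A call with a gripper value outside its range is refused whole. OPENING is the closure, from 0 (fully open) to 1 (shut), set as the call begins (- or left out, the last holds). The fingers move at their own pace and stop on an object; FORCE is the grip in N (left out, the last holds). Time passes only in rows, so rows that repeat a pose let the fingers close. It gives the time, the measured TCP pose, the force and the opening at its end, in the units of the state.
- observe(): the state, without advancing time (a new reading comes with each control period).
- snapshot(name): name is "side" or "top" or "wrist"; returns the picture (420x560x3 uint8, red, green, blue); there is no depth.
- camera_model(name): a dict with "camera_matrix" (3x3 intrinsics, pixels), "world_from_camera" (4x4, takes a point from camera to world coordinates). Camera axes: x right, y down, z forward; pixel columns grow to the right and rows downward; lengths in m; the calibration is good to about 2 mm. The wrist camera is an equidistant fisheye: a pixel r from the principal point sees the ray r / f radians off the axis. A picture is of the moment at which its call begins: read the wrist's pose just before it. camera_model takes no time and is no camera call; for the wrist camera it gives the pose at the moment of the call.
- ticket.close_job(): hands the job in, once; it reports no verdict.
Trained networks look in the newest picture that a camera, given by its name, has taken for a name from the list of things; names that differ only in an ending like _2 or _b are one class to them, and where a whole thing is asked for, a point or a joint stands for the part that bears it (a point fixed in the world has none). Each returns a list of dicts, best first, with "confidence" (0 to 1); they miss things now and then, are a little off and sometimes report something else, mostly with a low value. They report only what shows in the picture. A call takes as long as a camera call. They do not tell look-alikes from the thing itself.
- spotter.find_in(name, camera): "rect" ([left, top, right, bottom] in pixels, round what is visible of it).
- spotter.landmark_of(name, camera): "pixel" ([row, column] in pixels: a listed point, or the origin of a listed thing).
The state is a dict: "t": time; "joint_positions": joint angles; "dq": joint speeds; "joint_torque": joint torques, N m; "ee_pos": TCP position; "ee_rot": TCP orientation; "wrist_force": force on the tool from outside, world axes, zero at the start; "torque": the same for the moment, N m; "grip_width": finger opening in m.
Only numpy, scipy, OpenCV 4.12 (cv2) and the standard library are available. Lean on these libraries where they do the work, as an engineer would, in place of code of your own. Each camera call takes 0.05 s, during which the arm holds its last target. There are 200 camera calls.

## Working session

There is one attempt and no reset: what is moved stays moved. The work goes in short steps, Python scripts to look and compute and a shell command to move; the robot and the scene stay as the last step left them, time stands still between calls to the robot, and variables do not carry over. Pictures are saved under pics/ and viewed, about 8 in all and at most 12, crops included, and the job is handed in when it is done.

```bash
mkdir -p pics; ls
cat > h.py <<'E'
import numpy as np, cv2
from workcell import observe, snapshot, camera_model, ticket, spotter
def save(im,n): cv2.imwrite('pics/'+n, cv2.cvtColor(im,cv2.COLOR_RGB2BGR))
def ray(cam,row,col,m=None):
    m=m or camera_model(cam); K=np.array(m['camera_matrix']); T=np.array(m['world_from_camera'])
    x=(col-K[0,2])/K[0,0]; y=(row-K[1,2])/K[1,1]
    if cam=='wrist':
        r=np.hypot(x,y); d=np.array([x/r*np.sin(r),y/r*np.sin(r),np.cos(r)]) if r>1e-9 else np.array([0,0,1.])
    else: d=np.array([x,y,1.])
    d=T[:3,:3]@d; return T[:3,3],d/np.linalg.norm(d)
def atz(cam,row,col,z,m=None):
    o,d=ray(cam,row,col,m); return o+d*(z-o[2])/d[2]
def proj(cam,P,m=None):
    m=m or camera_model(cam); K=np.array(m['camera_matrix']); T=np.array(m['world_from_camera'])
    p=T[:3,:3].T@(np.asarray(P)-T[:3,3])
    if cam=='wrist':
        r=np.hypot(p[0],p[1]); th=np.arctan2(r,p[2]); u=p[:2]/r*th
    else: u=p[:2]/p[2]
    return K[1,1]*u[1]+K[1,2],K[0,0]*u[0]+K[0,2]
def tri(rays):
    A=np.zeros((3,3));b=np.zeros(3)
    for o,d in rays:
        M=np.eye(3)-np.outer(d,d);A+=M;b+=M@o
    return np.linalg.solve(A,b)
E
cat > a.py <<'E'
from h import *
np.set_printoptions(precision=3,suppress=True)
s=observe(); print(s['t'],s['ee_pos'],s['ee_rot'],s['grip_width'])
for c in ['top','side']:
    im=snapshot(c); save(im,c+'0.png')
    for n in ['carousel_a','tray','jar']:
        for k in spotter.landmark_of(n,c)[:5]:
            print(c,n,np.round(k['pixel']),round(k['confidence'],2),atz(c,*k['pixel'],0))
im=snapshot('wrist'); save(im,'w0.png')
a=[cv2.imread('pics/'+f) for f in ('top0.png','side0.png')]
cv2.imwrite('pics/ts0.png',cv2.resize(np.hstack(a),(800,300),interpolation=cv2.INTER_AREA))
print(observe()['t'])
E
python3 a.py
```

```text
pics
0.0 [0.243 0.602 0.243] [-0.     0.191  0.982 -0.001] 0.09198298781339474
top carousel_a [277. 318.] 0.97 [ 0.366 -0.055  0.   ]
top carousel_a [220. 125.] 0.92 [0.524 0.441 0.   ]
top carousel_a [204. 274.] 0.9 [0.557 0.054 0.   ]
top carousel_a [278. 189.] 0.87 [0.373 0.273 0.   ]
top carousel_a [205. 199.] 0.74 [0.561 0.25  0.   ]
top tray [198. 398.] 0.83 [ 0.566 -0.273  0.   ]
top jar [145. 242.] 0.92 [0.722 0.137 0.   ]
side carousel_a [187. 256.] 0.97 [ 0.575  0.255 -0.   ]
side carousel_a [202. 183.] 0.83 [0.371 0.266 0.   ]
side carousel_a [154. 220.] 0.83 [ 0.523  0.433 -0.   ]
side carousel_a [292. 218.] 0.8 [ 0.376 -0.059  0.   ]
side carousel_a [241. 279.] 0.62 [0.564 0.043 0.   ]
side tray [345. 332.] 0.92 [ 0.56  -0.273 -0.   ]
side jar [205. 322.] 0.63 [0.719 0.125 0.   ]
0.45
```

View pics/top0.png

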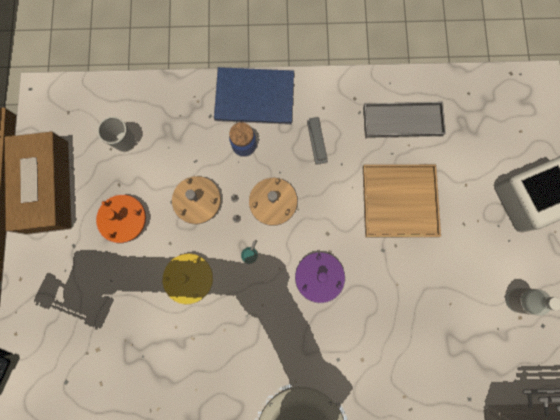

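View pics/side0.png

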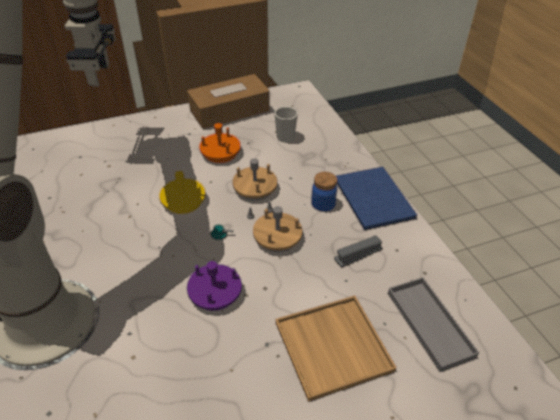

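Top view: beech carousels at about (row 205, col 199) and (204, 274). The orange one (220,125), yellow (278,189) and purple (277,318) are the excluded colours. The beech tray is at (198,398), the jar at (145,242), and the steel tray at (119,403) is the bystander. The side view agrees. Next is an enlarged crop plus triangulation.

```bash
cat > b.py <<'E'
from h import *
np.set_printoptions(precision=4,suppress=True)
pairs={'P':((205,199),(187,256)),'Q':((204,274),(241,279))}
L={c:[k['pixel'] for k in spotter.landmark_of('carousel_a',c)] for c in('top','side')} if 0 else None
L={}
for c in('top','side'):
    snapshot(c); L[c]=[k['pixel'] for k in spotter.landmark_of('carousel_a',c)]
    L[c+'t']=spotter.landmark_of('tray',c)[0]['pixel']; L[c+'j']=spotter.landmark_of('jar',c)[0]['pixel']
for n,(a,b) in pairs.items():
    g=lambda l,p:min(l,key=lambda q:np.hypot(q[0]-p[0],q[1]-p[1]))
    print(n,tri([ray('top',*g(L['top'],a)),ray('side',*g(L['side'],b))]))
for k in 'tj': print(k,tri([ray('top',*L['top'+k]),ray('side',*L['side'+k])]))
t=cv2.imread('pics/top0.png')[165:235,165:305]; s=cv2.imread('pics/side0.png')[145:255,220:320]
t=cv2.resize(t,None,fx=5.5,fy=5.5,interpolation=cv2.INTER_CUBIC)
for i in range(0,140,10): cv2.putText(t,str(165+i),(int(i*5.5),10),0,.35,(0,0,255),1)
for i in range(0,70,10): cv2.putText(t,str(165+i),(0,int(i*5.5)+5),0,.35,(0,0,255),1)
cv2.imwrite('pics/c1.png',t); print(t.shape, observe()['t'])
E
python3 b.py
```

```text
P [0.5687 0.24   0.0104]
Q [ 0.5581  0.0583 -0.003 ]
t [ 0.5619 -0.2746  0.0088]
j [ 0.7276  0.1367 -0.001 ]
(385, 770, 3) 0.85
```

View pics/c1.png

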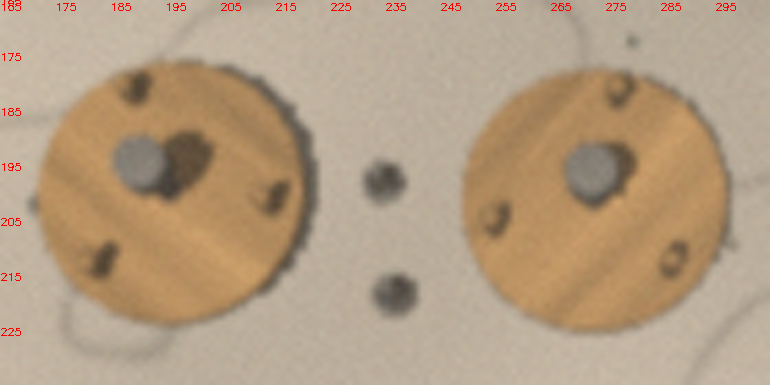

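Crop: both look-alikes are plain beech with steel knobs, so they fit (orange, yellow and purple do not). Wheel centres are at about (row 200, col 196) and (201.4, 273.4), and the dowels are visible. I'll convert these to world coordinates.

```bash
cat > c.py <<'E'
from h import *
np.set_printoptions(precision=4,suppress=True)
f=lambda x,y,z:atz('top',165+y/5.5-.5,165+x/5.5-.5,z)
D={'P':((171.5,192.5),(140,160),[(130,88),(262,197),(98,260)]),'Q':((596,200),(591,168),[(620,92),(490,218),(672,262)])}
for n,(w,k,d) in D.items():
    c=f(*w,.032); kk=f(*k,.1); print(n,c,kk); c=(c+kk)/2
    for p in d:
        v=f(*p,.064)-c; print('  r',np.hypot(v[0],v[1]),'ang',np.degrees(np.arctan2(v[1],v[0])))
m=camera_model('wrist'); print(m); o=observe(); print(o['ee_pos'])
E
python3 c.py
```

```text
P [0.5685 0.2522 0.032 ] [0.5696 0.2519 0.1   ]
  r 0.043554431630630226 ang 17.043653464581173
  r 0.04811514190801809 ang -101.9886113333022
  r 0.04506860292738504 ang 144.76430987350514
Q [0.5601 0.0558 0.032 ] [0.5613 0.0567 0.1   ]
  r 0.04454592759926988 ang -16.700574250931986
  r 0.04864794142404898 ang 106.37150014806888
  r 0.04937010921706767 ang -136.21256297246927
{'camera_matrix': array([[325.1923,   0.    , 281.3467],
       [  0.    , 325.1923, 210.2897],
       [  0.    ,   0.    ,   1.    ]]), 'world_from_camera': array([[ 0.3739,  0.8976,  0.2334,  0.1831],
       [ 0.9275, -0.362 , -0.0937,  0.6262],
       [ 0.0004,  0.2515, -0.9679,  0.3851],
       [ 0.    ,  0.    ,  0.    ,  1.    ]])}
[0.2434 0.6027 0.2437]
```

```bash
python3 -m pendant '-12 -6.4 1.4 0 0 -4.4;-12 -6.4 1.4 0 0 -4.4;-12 -6.4 1.4 0 0 -4.4;-12 -6.4 1.4 0 0 -4.4;-12 -6.4 1.4 0 0 -4.4;-12 -6.4 1.4 0 0 -4.4;-12 -6.4 1.4 0 0 -4.4;-12 -6.4 1.4 0 0 -4.4' 1 20
cat > w.py <<'E'
from h import *
import sys
np.set_printoptions(precision=4,suppress=True)
n=sys.argv[1]; m=camera_model('wrist'); im=snapshot('wrist'); save(im,n+'.png')
import pickle; pickle.dump(m,open(n+'.pkl','wb'))
o=observe(); print(o['t'],o['ee_pos'],o['ee_rot'])
for k in spotter.landmark_of('carousel_a','wrist')[:5]: print(np.round(k['pixel']),round(k['confidence'],2),atz('wrist',*k['pixel'],0,m))
E
python3 w.py w1
python3 - <<'E'
import cv2
cv2.imwrite('pics/w1b.png',cv2.resize(cv2.imread('pics/w1.png'),(800,600),interpolation=cv2.INTER_CUBIC))
E
```

```text
t: 1.85
ee_pos: [0.5079, 0.2857, 0.2012]
ee_rot: [0.0, 0.003, 1.0, -0.001]
wrist_force: [-0.5, 0.6, -0.4]
grip_width: 0.0161
1.9 [0.5062 0.2884 0.2015] [-0.0001  0.0017  1.     -0.0001]
[247. 249.] 0.85 [0.5746 0.2468 0.    ]
[238. 100.] 0.73 [0.5659 0.0553 0.    ]
[207. 419.] 0.73 [0.5291 0.4422 0.    ]
[ 64. 264.] 0.69 [0.3752 0.2663 0.    ]
[94. 21.] 0.66 [ 0.3701 -0.0598  0.    ]
```

View pics/w1b.png

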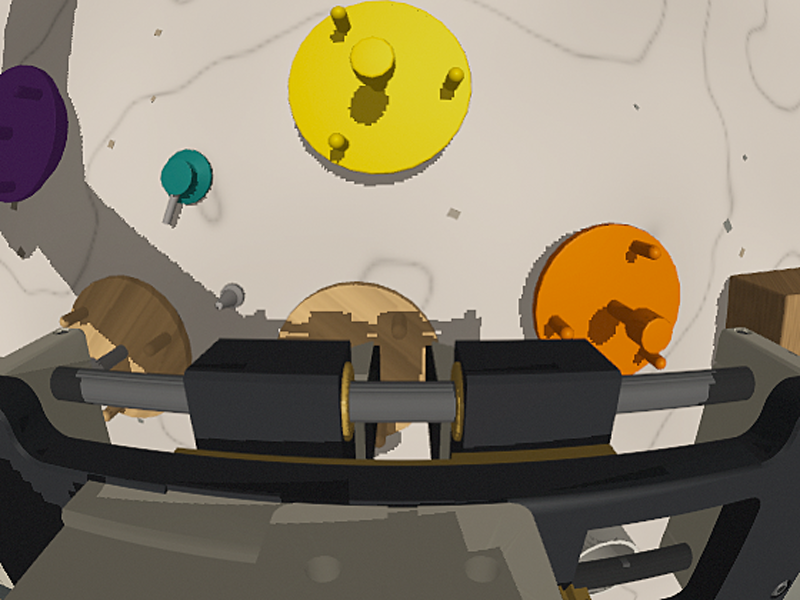

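The wrist camera looks back toward the robot. It shows yellow, orange and purple around, and the near beech wheel partly behind the gripper. Network centre for that wheel is about (0.572, 0.25), which agrees. Now I descend beside its left rear dowel.

```bash
python3 -m pendant '0.1 -0.1 4.6 0 0 0;0.1 -0.1 4.6 0 0 0;0.1 -0.1 4.6 0 0 0;0.1 -0.1 4.6 0 0 0;0.1 -0.1 4.6 0 0 0;0.1 -0.1 4.6 0 0 0'
python3 w.py w2
```

```text
t: 2.7
ee_pos: [0.5039, 0.288, 0.0661]
ee_rot: [0.002, -0.0, 1.0, 0.001]
wrist_force: [-0.3, -0.1, -0.3]
grip_width: 0.0005
2.75 [0.5036 0.2877 0.0657] [ 0.0016 -0.      1.      0.0008]
[ 29. 251.] 0.84 [0.374  0.2672 0.    ]
[258. 476.] 0.77 [0.5315 0.4409 0.    ]
```

```bash
cat > watch.py <<'E'
from h import *
import sys,pickle
n=sys.argv[1]; N=int(sys.argv[2]); F=[]
for i in range(N):
    t=observe()['t']; m=camera_model('wrist'); F.append((t,m,snapshot('wrist')))
pickle.dump(F,open(n+'.pkl','wb'))
d=[round(float(np.abs(F[i+1][2].astype(int)-F[i][2]).mean()),2) for i in range(N-1)]
print([round(f[0],2) for f in F],d,observe()['ee_pos'])
ims=[cv2.resize(cv2.cvtColor(F[i][2],cv2.COLOR_RGB2BGR),(400,300),interpolation=cv2.INTER_AREA) for i in (0,N//3,2*N//3,N-1)]
cv2.imwrite('pics/'+n+'.png',np.vstack([np.hstack(ims[:2]),np.hstack(ims[2:])]))
E
python3 -m pendant '-0.5 0 0 0 0 0;-1.2 0 0 0 0 0;-2 0 0 0 0 0;-2.9 0 0 0 0 0;-3 0 -2 0 0 0;-3 0 -2.8 0 0 0'
python3 watch.py p1 10
```

```text
t: 3.55
ee_pos: [0.5954, 0.2873, 0.1503]
ee_rot: [0.002, 0.001, 1.0, 0.001]
wrist_force: [-0.6, 0.2, 0.2]
grip_width: 0.0004
[3.55, 3.6, 3.65, 3.7, 3.75, 3.8, 3.85, 3.9, 3.95, 4.0] [5.09, 3.86, 4.87, 4.68, 3.98, 3.09, 2.22, 1.75, 1.89] [0.59170533 0.2865923  0.14660224]
```

View pics/p1.png

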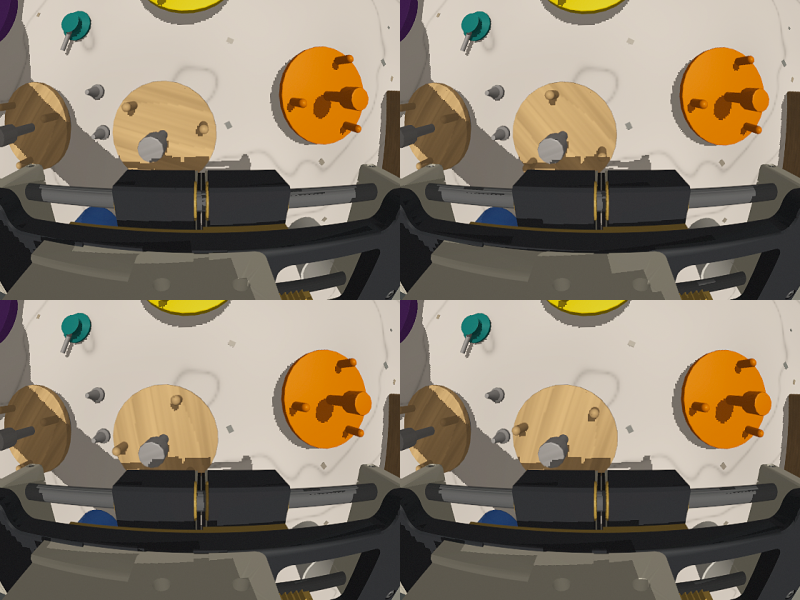

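All four frames between 3.55 and 4.0 s show the left wheel (P) still turning clockwise after the finger left it, so it runs free. Next is the right carousel (Q).

```bash
python3 -m pendant '3.1 -9 0 0 0 0;3.1 -9 0 0 0 0;3.1 -9 0 0 0 0;3.1 -9 0 0 0 0;3.1 -9 0 0 0 0;3.1 -9 0 0 0 0;3.1 -9 0 0 0 0'
python3 w.py w3
python3 -m pendant '0 0 2.7 0 0 0;0 0 2.7 0 0 0;0 0 2.7 0 0 0;0 0 2.7 0 0 0'
```

```text
t: 4.92
ee_pos: [0.4997, 0.0177, 0.1478]
ee_rot: [0.0, -0.0, 1.0, 0.0]
wrist_force: [-0.3, 0.6, 0.3]
grip_width: 0.0002
4.975 [0.4998 0.0183 0.1478] [ 0.0003 -0.0009  1.      0.0004]
[ 60. 198.] 0.95 [ 0.3703 -0.0583  0.    ]
[ 88. 519.] 0.83 [0.3743 0.2688 0.    ]
[270. 480.] 0.62 [0.5795 0.2417 0.    ]
t: 5.52
ee_pos: [0.5003, 0.018, 0.0675]
ee_rot: [0.001, -0.001, 1.0, 0.0]
wrist_force: [-0.3, 0.1, -0.5]
grip_width: 0.0002
```

```bash
python3 -m pendant '-0.5 0 0.1 0 0 0;-1.2 0 0.1 0 0 0;-2 0 0.1 0 0 0;-2.9 0 0.1 0 0 0;-3 0 -2 0 0 0;-3 0 -2.8 0 0 0'
python3 watch.py q1 10
```

```text
t: 6.28
ee_pos: [0.5931, 0.0174, 0.154]
ee_rot: [0.003, 0.0, 1.0, 0.001]
wrist_force: [1.0, 0.1, -0.1]
grip_width: 0.0006
[6.28, 6.33, 6.38, 6.42, 6.47, 6.53, 6.58, 6.62, 6.67, 6.72] [5.0, 3.62, 4.67, 4.44, 3.78, 2.9, 2.07, 1.44, 1.18] [0.58875538 0.01688607 0.14982196]
```

View pics/q1.png

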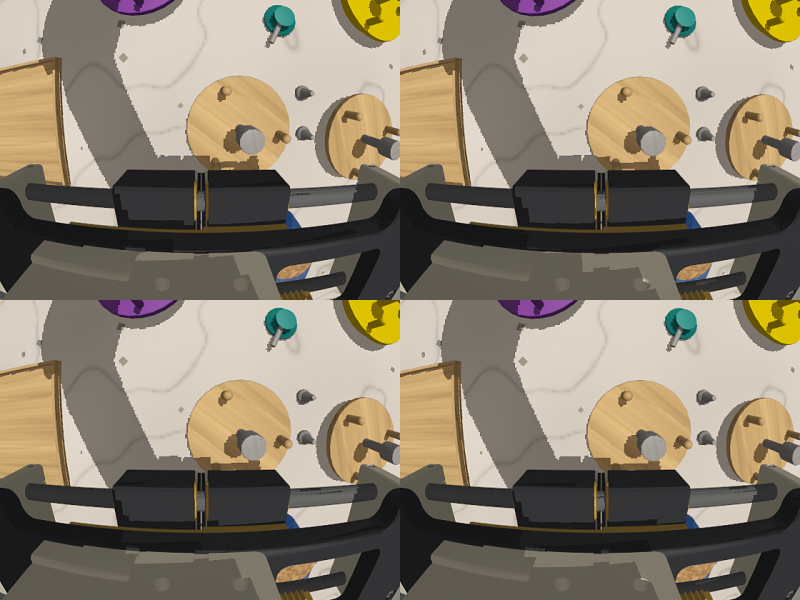

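All four frames look the same: the right wheel (Q) stopped where the finger left it, with dowels at about (224,92) and (284,140), so it binds. Next I measure its knob and the dowel angles from this view, and check the size of the turn.

```bash
cat > d.py <<'E'
from h import *
import pickle
np.set_printoptions(precision=4,suppress=True)
t,m,im=pickle.load(open('q1.pkl','rb'))[-1]
f=lambda x,y,z:atz('wrist',y*1.4,x*1.4,z,m)
k=f(253,147,.1); print('knob',k)
for p in [(223,94),(283,141)]:
    v=f(*p,.064)-k; print(np.hypot(v[0],v[1]),np.degrees(np.arctan2(v[1],v[0])))
g=cv2.cvtColor(im,cv2.COLOR_RGB2BGR)[80:260,240:480]
cv2.imwrite('pics/q1c.png',cv2.resize(g,None,fx=3,fy=3,interpolation=cv2.INTER_CUBIC))
im=snapshot('top'); save(im,'top1.png')
print([(np.round(x['pixel'],1),atz('top',*x['pixel'],0)) for x in spotter.landmark_of('carousel_b','top')])
E
python3 d.py
```

```text
knob [0.5702 0.0601 0.1   ]
0.050059746073892075 -152.0514148133328
0.040826614621496005 86.93732204457652
[(array([199.1, 269.8]), array([0.5711, 0.0642, 0.    ])), (array([279. , 186.3]), array([0.3696, 0.2806, 0.    ])), (array([199.4, 202.1]), array([0.5747, 0.242 , 0.    ])), (array([279.3, 317.7]), array([ 0.3607, -0.0532,  0.    ])), (array([221.3, 120.8]), array([0.5218, 0.4532, 0.    ]))]
```

View pics/q1c.png

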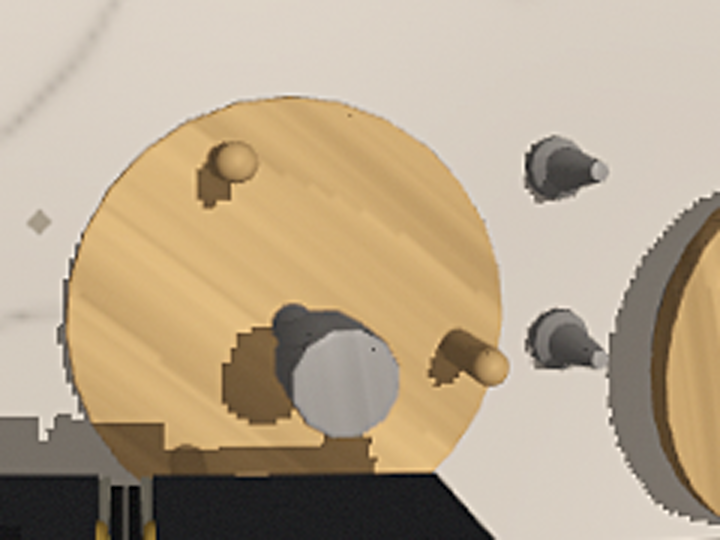

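The crop shows the knob top at crop (345,383), z 0.1, giving about (0.570, 0.060). The wheel turned about +100°, a fair quarter turn. Now open, move over the knob, and descend.

```bash
python3 -m pendant '0.6 1.4 0 0 0 0;0.6 1.4 0 0 0 0;0.6 1.4 0 0 0 0;0.6 1.4 0 0 0 0;0.6 1.4 0 0 0 0;0.6 1.4 0 0 0 0;0.6 1.4 0 0 0 0;0.6 1.4 0 0 0 0' 0.3 20
python3 -m pendant '0 0 1 0 0 0;0 0 2 0 0 0;0 0 2.1 0 0 0;0 0 2.1 0 0 0;0 0 2.1 0 0 0'
python3 w.py w4
python3 - <<'E'
import cv2
g=cv2.imread('pics/w4.png')
cv2.imwrite('pics/w4b.png',g[80:340,80:480])
E
```

```text
t: 7.88
ee_pos: [0.5713, 0.0588, 0.1507]
ee_rot: [-0.0, -0.0, 1.0, 0.0]
wrist_force: [0.1, -0.1, 0.1]
grip_width: 0.0638
t: 8.5
ee_pos: [0.5724, 0.0591, 0.0891]
ee_rot: [0.001, -0.0, 1.0, 0.0]
wrist_force: [-0.0, 0.0, 0.1]
grip_width: 0.0642
8.55 [0.5724 0.0591 0.089 ] [ 0.0011 -0.0001  1.      0.0001]
[216. 288.] 0.73 [0.572  0.0621 0.    ]
[224. 494.] 0.7 [0.5793 0.2426 0.    ]
```

View pics/w4b.png

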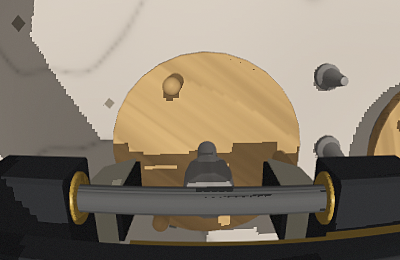

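The knob (crop col 207) sits midway between the fingers, so I close and lift.

```bash
python3 -m pendant '0 0 0 0 0 0;0 0 0 0 0 0;0 0 0 0 0 0;0 0 0 0 0 0;0 0 0 0 0 0;0 0 0 0 0 0' 1 40
python3 -m pendant '0 0 -0.5 0 0 0;0 0 -1.2 0 0 0;0 0 -2 0 0 0;0 0 -2.6 0 0 0;0 0 -2.6 0 0 0;0 0 -2.6 0 0 0'
python3 - <<'E'
from h import *
for c in ['top','side']:
    im=snapshot(c); save(im,c+'2.png'); 
    for k in spotter.landmark_of('tray',c)[:2]: print(c,k)
    for k in spotter.find_in('tray',c)[:2]: print(c,k)
E
```

```text
t: 9.35
ee_pos: [0.5715, 0.0613, 0.088]
ee_rot: [0.0, -0.001, 1.0, 0.001]
wrist_force: [-1.2, 4.8, 1.7]
grip_width: 0.023
t: 10.1
ee_pos: [0.5705, 0.0584, 0.1648]
ee_rot: [-0.001, 0.0, 1.0, -0.0]
wrist_force: [-0.8, 0.3, -8.5]
grip_width: 0.0232
top {'pixel': [197.0, 400.8], 'confidence': 0.62}
top {'rect': [169.9, 173.3, 222.3, 220.9], 'confidence': 0.64}
top {'rect': [361.6, 164.6, 442.9, 235.6], 'confidence': 0.58}
side {'pixel': [341.6, 333.8], 'confidence': 0.7}
side {'rect': [278.0, 294.8, 401.4, 404.1], 'confidence': 0.96}
side {'rect': [312.2, 170.0, 340.1, 210.7], 'confidence': 0.75}
```

```bash
python3 -m pendant '0 -0.7 0 0 0 0;0.1 -2.2 0 0 0 0;0.2 -4 0 0 0 0;0.3 -6 0 0 0 0;0.3 -8 0 0 0 0;0.3 -9.8 0 0 0 0;0.3 -10.8 0 0 0 0;0.3 -11.1 0 0 0 0'
python3 -m pendant '0 0 0 0 0 0;0 0 0 0 0 0'
python3 w.py w5
python3 - <<'E'
from h import *
c=atz('top',201,401.2,.018);print('tray top rim',c)
im=snapshot('side'); save(im,'side3.png')
a=cv2.imread('pics/w5.png')[0:300]; b=cv2.imread('pics/side3.png')[180:420,200:440]
b=cv2.resize(b,(300,300)); a=cv2.resize(a,(500,268)); a=np.vstack([a,np.zeros((32,500,3),np.uint8)])
cv2.imwrite('pics/v5.png',np.hstack([a,b]))
E
```

```text
t: 11.4
ee_pos: [0.5612, -0.2778, 0.1651]
ee_rot: [-0.001, 0.002, 1.0, -0.001]
wrist_force: [-0.3, 0.4, -8.3]
grip_width: 0.0235
t: 11.65
ee_pos: [0.5628, -0.2715, 0.1654]
ee_rot: [-0.0, -0.001, 1.0, 0.001]
wrist_force: [-0.2, 0.4, -8.0]
grip_width: 0.0234
11.7 [ 0.5629 -0.2716  0.1656] [-0.0001 -0.0016  1.      0.0007]
[218. 282.] 0.98 [ 0.5847 -0.272   0.    ]
[ 26. 479.] 0.93 [ 0.3714 -0.0606  0.    ]
tray top rim [ 0.55427613 -0.27444822  0.018     ]
```

View pics/v5.png

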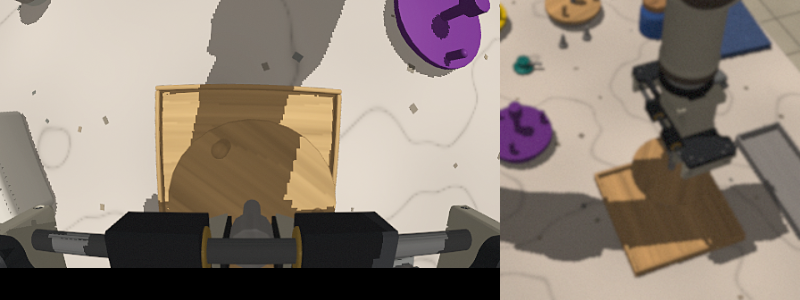

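Wrist and side views show the carousel hanging over the tray, with the tray's near edge at wrist-crop row 88 and cols 155–341. Clearance is ample, so I lower gently.

```bash
python3 -m pendant '0.1 0 0.5 0 0 0;0.2 0 1.2 0 0 0;0.2 0 1.8 0 0 0;0.2 0 2.1 0 0 0;0.2 0 2.25 0 0 0;0.2 0 2.3 0 0 0;0.2 0 2.3 0 0 0'
python3 -m pendant '0 0 0.05 0 0 0;0 0 0.1 0 0 0;0 0 0.1 0 0 0;0 0 0.1 0 0 0'
python3 - <<'E'
from h import *
import pickle
m=pickle.load(open('w5.pkl','rb'))
for r,c in((99,174),(103,382)): print(atz('wrist',r,c,.018,m))
E
```

```text
t: 12.68
ee_pos: [0.5569, -0.2743, 0.0972]
ee_rot: [0.0, -0.0, 1.0, -0.0]
wrist_force: [0.9, -0.4, -7.3]
grip_width: 0.0233
t: 13.18
ee_pos: [0.5564, -0.2741, 0.0937]
ee_rot: [0.0, -0.0, 1.0, 0.0]
wrist_force: [0.0, 0.4, -7.2]
grip_width: 0.0235
[ 0.46886167 -0.37046155  0.018     ]
[ 0.47235182 -0.18229823  0.018     ]
```

```bash
python3 -m pendant '0 0 0.05 0 0 0;0 0 0.08 0 0 0;0 0 0.08 0 0 0'
```

```text
t: 13.55
ee_pos: [0.5566, -0.274, 0.0928]
ee_rot: [0.0, -0.0, 1.0, -0.0]
wrist_force: [-5.0, 2.6, 5.1]
grip_width: 0.0231
```

Contact: the wrist force went from -7 N to +5 N. Release just wide enough, then lift clear.

```bash
python3 -m pendant '0 0 -0.03 0 0 0;0 0 -0.03 0 0 0;0 0 -0.03 0 0 0;0 0 -0.03 0 0 0;0 0 -0.03 0 0 0;0 0 -0.03 0 0 0' 0.3
python3 -m pendant '0 0 -0.8 0 0 0;0 0 -2 0 0 0;0 0 -3.5 0 0 0;3 0 -5 0 0 0;6 0 -5 0 0 0;6 0 -5 0 0 0;6 0 -5 0 0 0;6 0 -5 0 0 0'
python3 - <<'E'
from h import *
np.set_printoptions(precision=3,suppress=True)
for c in ['top','side']:
    im=snapshot(c); save(im,c+'9.png')
    for n in ['carousel_a','jar']:
        for k in spotter.landmark_of(n,c)[:5]: print(c,n,np.round(k['pixel']),round(k['confidence'],2),atz(c,*k['pixel'],0))
a=[cv2.imread('pics/'+f)[100:400] for f in ('top9.png','side9.png')]
a=[a[0][:,160:460],cv2.imread('pics/side9.png')[120:420,190:490]]
cv2.imwrite('pics/v9.png',cv2.resize(np.hstack(a),(800,400),interpolation=cv2.INTER_CUBIC))
print(observe()['t'])
E
```

```text
t: 14.3
ee_pos: [0.5564, -0.2741, 0.0921]
ee_rot: [-0.0, -0.0, 1.0, 0.0]
wrist_force: [0.7, 0.6, -0.6]
grip_width: 0.0642
t: 15.3
ee_pos: [0.377, -0.2744, 0.2428]
ee_rot: [0.001, 0.0, 1.0, -0.001]
wrist_force: [-0.2, -0.2, -0.3]
grip_width: 0.0639
top carousel_a [277. 318.] 0.96 [ 0.367 -0.054  0.   ]
top carousel_a [220. 124.] 0.94 [0.526 0.445 0.   ]
top carousel_a [204. 401.] 0.65 [ 0.549 -0.28   0.   ]
top carousel_a [280. 190.] 0.63 [0.368 0.27  0.   ]
top carousel_a [201. 201.] 0.59 [0.571 0.246 0.   ]
top jar [145. 246.] 0.6 [0.72  0.126 0.   ]
side carousel_a [292. 213.] 0.87 [ 0.364 -0.053  0.   ]
side carousel_a [346. 328.] 0.81 [ 0.551 -0.272  0.   ]
side carousel_a [204. 182.] 0.56 [0.366 0.259 0.   ]
side carousel_a [190. 258.] 0.54 [0.577 0.244 0.   ]
side jar [204. 323.] 0.64 [0.724 0.129 0.   ]
15.6
```

View pics/v9.png

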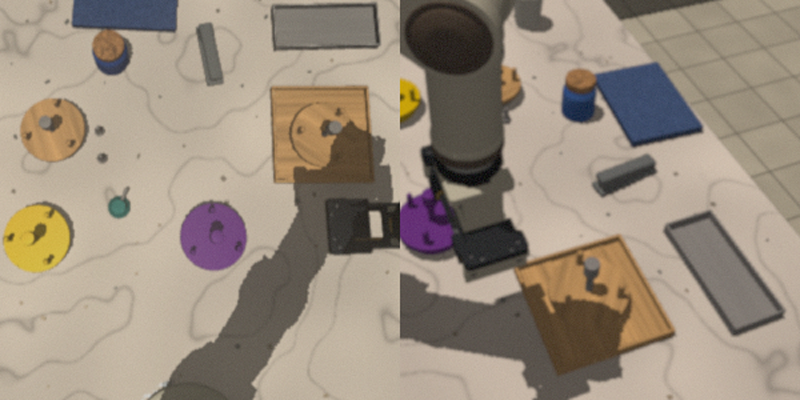

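Both views show the binding carousel upright in the tray (top, about (322,135)). The free one is upright in its old place (50,128), the jar (110,52) is unmoved, and the gripper is clear. Handing in.

```bash
python3 -c "
from workcell import ticket; print(ticket.close_job())"
```

```text
the job is handed in; nothing more can be done
None
```

I spun both wheels with the closed fingers. The left carousel, at about (0.57, 0.25), kept turning for the 0.45 s I watched after the finger left it. The right one, at about (0.57, 0.06), turned roughly 100° and stopped at once, so it is the one that binds. I lifted that one by its knob and stood it in the beech tray.

- **Final check:** the last top and side views, taken at 15.6 s, show the binding carousel upright in the tray at about (0.55, -0.275). The free-running one stands upright at about (0.57, 0.245), and the jar at about (0.72, 0.13). The latter two are where they first stood, to within what the cameras can measure. The gripper is clear and the highest wrist force I read was under 10 N.
- **Uncertain points:** the camera estimates differed by about 1 cm, which was well inside the clearances. The carousel stands up to 1 cm off the tray's centre, and the binding wheel's turn came out a little over a quarter. I did not measure the free wheel's pushed turn separately from its coasting.

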